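Index the deburring table to its next hole

ROBOT

A 6-joint arm with a two-finger parallel gripper is mounted at the origin on a cart in front of the work surface, level with it; the furniture and walls round the work are solid. World frame = base frame: x ahead of the robot, y to its left, z up, the work surface at z = 0. Lengths are in mm, angles in rad, forces in N, time in s.
With the tool pointing down it reaches from about 275 to 825 mm from the base axis. Payload 4.9 kg.
Tool frame: the origin (TCP) lies at the very end of the fingers, on their centre line; the grasp point (between the pads) lies 19 mm behind it; z points along the fingers, y is the line along which they close (so a half turn about z gives the same grasp; the last joint's range is limited). The gripper opens to 85 mm and grips with 20 to 120 N. Pads are 22 mm wide; open, the fingers measure 114 mm over their backs; the gripper's body (76 mm by 85 mm) begins 54 mm behind the grasp point. The pads swing forward as they close: fully open they stand 13 mm farther back than shut.
Start: joints at [-1.372, 0.326, -0.193, 1.052, 0, 1.437], TCP at [179.692, -519.836, 202.881] pointing down, gripper open.
Joint ranges: [-2.65, 2.65], [-0.97, 1.79], [-1.3, 1.35], [-1.93, 2.1], [-1.47, 1.37], [-3.14, 3.14]. Speed limits (rad/s): [2.57, 2.57, 3.14, 3.14, 3.14, 3.14].

INTERFACE

Orientations are given as a unit quaternion [x, y, z, w].
In Python, from bench import read_state, imaging, ticket gives the robot as it stands.
- The arm moves only by the shell command python3 -m jog 'ROWS'. ROWS is JSON, a list of rows, each a list of 3 entries, a list of its own where there are three numbers: the shift along the tool's x, y, z in mm, then the turn, a rotation vector about the tool's x, y, z in rad, then the opening, from -1 (shut) to 1 (fully open), so that 0 is half open. A call has 1 to 12 rows; each row is the pose to reach, as a shift and turn from the pose commanded when the call began, along the tool's axes at that moment; what a row does not reach only later rows make up. A row lasts 1/12 s, in which the tool goes at most 41.7 mm and 7.16 degrees, less where a joint would pass 70% of its speed; a pose out of reach is approached as far as the arm can. A call with a gripper value outside its range is refused whole. The fingers move at their own pace and stop on an object; the grip force is fixed at half the most. Time passes only in rows, so rows that repeat a pose let the fingers close. It gives the time, the measured TCP pose, the force, the opening and the grip force at its end, in the units of the state.
- read_state(): the state, without advancing time (a new reading comes with each control period).
- imaging.snapshot(name): name is "scene" or "side" or "wrist"; returns a dict with "img" (384x512x3 uint8, red, green, blue), "camera_matrix" (3x3 intrinsics, pixels), "rvec" (rotation vector, rad) and "tvec" (3), from world to camera coordinates, as OpenCV has them. Camera axes: x right, y down, z forward; pixel columns grow to the right and rows downward; lengths in mm; the calibration is good to about 2 mm. A picture is of the moment at which its call begins. There is no depth.
- ticket.finish_job(): hands the job in; it is judged then, once.
Trained networks look in the newest picture that a camera, given by its name, has taken for a name from the list of things; names that differ only in an ending like _2 or _b are one class to them, and where a whole thing is asked for, a point or a joint stands for the part that bears it (a point fixed in the world has none). Each returns a list of dicts, best first, with "confidence" (0 to 1); they miss things now and then, are a little off and sometimes report something else, mostly with a low value. They report only what shows in the picture. A call takes as long as a camera call.
- imaging.recognise(camera, name): "point" ([column, row] in pixels, amid what is visible of it).
- imaging.regions_of(camera, name): "mask" (384x512 bool, what is visible of it) and "point" ([column, row] in pixels, amid what is visible of it).
- imaging.place_of(camera, name): "point" ([column, row] in pixels: a listed point, or the origin of a listed thing).
The state is a dict: "clock": time; "qpos": joint angles; "joint_velocities": joint speeds; "joint_efforts": joint torques, N m; "ee_pos": TCP position; "orientation": TCP orientation; "wrist_force": force on the tool from outside, world axes, zero at the start; "ft_torque": the same for the moment, N m; "opening": finger opening in mm; "finger_force": force on a finger pad.
Only numpy, scipy, OpenCV 4.12 (cv2) and the standard library are available. Lean on these libraries where they do the work, as an engineer would, in place of code of your own. Each camera call takes 0.05 s, during which the arm holds its last target. There are 200 camera calls.

TASK

The round indexing table that carries the casting is locked by a spring plunger. Pull up the plunger's black knob, turn the table counter-clockwise (seen from above) and let the plunger snap fully home in the very next hole, then let go. The hole is hidden under the table and only roughly an eighth of a turn away, so find it by feel: work gently, do not go on pushing once the pin has caught, as more than 25 N on the pin damages it; leave the things lying around alone.

Things in the scene. Friction and masses are not known exactly. Their poses are not given: they have to be found in the camera images.
- table (a joint): Turning angle of the round steel table (252 mm across, 14 mm thick, top face 60 mm above the bench) in rad; 0 at the start, where the pin sits in the first hole with about 1 mm of play; grows counter-clockwise seen from above. It stays where it is left (friction about 0.45 N m, i.e. about 4.5 N at the knob). The next hole lies at roughly 0.79, anywhere from 0.60 to 0.97 (unevenly drilled); the one after it (wrong) at 1.57; another wrong one at -0.79.
- table_axis (a point): Centre of the table's top face, on its vertical turning axis; 60 mm above the bench. Between robot and bench, in the plane x = 0.33, stands a guard frame: a foot rail (top 47 mm above the bench), a post at its left end (x = 0.31, y = 0.46, 30 mm square, 1.3 m high) and a clear pane at its right end (y = -0.47 to -0.30, 1.3 m high). Reach to the bench through the open part between post and pane.
- knob_mid (a point): Middle of the plunger's black knob, an upright cylinder 23 mm across and 28 mm tall, standing on the table 100 mm from the turning axis and moving round with it. With the plunger home this point is 89 mm above the bench, the knob's underside 74.5 mm and the top of the bushing below it (27 mm across) 71.5 mm. The knob spins freely about its own axis. The casting in the middle of the table rises to 93 mm above the bench and stays within 50 mm of the turning axis.
- plunger (a joint): How far the plunger (knob and pin) is pulled up, in m: 0 = home in a hole, 0.007 to 0.008 = its round end rests on the index plate, 0.013 = upper stop. A spring pushes it down with 10 N at 0 rising to 13 N at the stop; it is damped (80 N s/m), so it takes about 0.1 s to snap down.
- pin: The plunger's steel pin, 8 mm across with a round end, below the table and out of sight; its frame's origin is at bench height straight below the knob. It runs over the flat index plate and drops 8 mm into the holes, which are 10 mm wide along the pin's path. Let go between holes, it rests on the plate (about 12 N) and the table can still be pushed round with about 8 N at the knob; when the pin then comes over a hole it snaps down by itself and blocks the table.
- base: The fixed round grey base (260 mm across) under the table, with the index plate inside; origin at the bench under the turning axis. Its x axis points from the turning axis to the first hole. More than 25 N between pin and index plate damages them: once the pin has snapped in, do not go on pushing.
- casting_a: Bystander: loose die-cast cover, 64x82x38 mm, origin at the centre of its underside.
- casting_b: Bystander: loose die-cast cover, 65x91x28 mm, origin at the centre of its underside.
- tin: Bystander: round paste tin, 67 mm across, 37 mm tall, origin at the centre of its underside.

How it is judged (in metres and radians):
On the way, in this order (a step that is already met when the one before it is completed fails the run):
1. the plunger is pulled clear of the first hole (value of joint plunger above 0.006 m), for 0.1 s.
2. the table is turned counter-clockwise, clear of the first hole (value of joint table above 0.3 rad), for 0.1 s.
At the end, for the whole second after the job is handed in: The plunger is home (within 2 mm) in the very next hole counter-clockwise (table angle between 0.55 and 1.03 rad) and the table is at rest (value of joint plunger below 0.002 m and value of joint table between 0.55 and 1.03 rad and velocity of joint table between -0.05 and 0.05 rad/s); the robot touches nothing.
It fails at once if the pin is pressed against the index plate with more than 25 N (contact force between pin and base above 25 N).
It fails at once if a bystander is pushed more than 20 mm (distance of any of casting_a, casting_b, tin from where it was at the start of the episode above 0.02 m).
It also fails if it takes over 54 s, if anything falls off the work surface, if the arm or the gripper's body presses on something with over 40 N, if the wrist force passes 120 N, or if a joint passes its speed limit or range.

## Working session

There is one attempt and no reset: what is moved stays moved. The work goes in short steps, Python scripts to look and compute and a shell command to move; the robot and the scene stay as the last step left them, time stands still between calls to the robot, and variables do not carry over. Pictures are saved under pics/ and viewed, at most 10 in all, crops included, and the job is handed in when it is done.

```bash
mkdir -p pics; cat > h.py <<'E'
import numpy as np, cv2, json
from scipy.spatial.transform import Rotation as R
from bench import read_state, imaging, ticket
def snap(n): 
    s=imaging.snapshot(n); return s
def cam(s):
    K=np.array(s["camera_matrix"],float); Rm=cv2.Rodrigues(np.array(s["rvec"],float))[0]; t=np.array(s["tvec"],float).ravel(); return K,Rm,t
def on_plane(s,p,z):
    K,Rm,t=cam(s); d=Rm.T@np.linalg.inv(K)@np.array([p[0],p[1],1.]); c=-Rm.T@t
    return c+d*(z-c[2])/d[2]
def tri(ss,ps):
    A=[];b=[]
    for s,p in zip(ss,ps):
        K,Rm,t=cam(s); d=Rm.T@np.linalg.inv(K)@np.array([p[0],p[1],1.]); d/=np.linalg.norm(d); c=-Rm.T@t
        M=np.eye(3)-np.outer(d,d); A.append(M); b.append(M@c)
    return np.linalg.solve(sum(A),sum(b))
def save(s,f): cv2.imwrite('pics/'+f,cv2.cvtColor(s["img"],cv2.COLOR_RGB2BGR))
def tool(target,Rt=None):
    st=read_state(); Rc=R.from_quat(st["orientation"]); return Rc.inv().apply(np.array(target)-np.array(st["ee_pos"]))
E
python3 - <<'E'
from h import *
np.set_printoptions(precision=1,suppress=True)
Z={"table_axis":60,"knob_mid":89,"base":0,"casting_a":0,"casting_b":0,"tin":0}
ims=[]
for c in("scene","side"):
    s=snap(c); ims.append(s["img"])
    for n,z in Z.items():
        for r in imaging.place_of(c,n)[:3]:
            print(c,n,round(r["confidence"],2),np.array(r["point"]),on_plane(s,r["point"],z))
cv2.imwrite('pics/a.png',cv2.cvtColor(cv2.resize(np.vstack(ims),None,fx=.78,fy=.78),cv2.COLOR_RGB2BGR))
st=read_state();print(st["ee_pos"],st["orientation"],R.from_quat(st["orientation"]).as_matrix(),st["wrist_force"])
E
```

```text
scene table_axis 0.61 [245. 192.] [587.3 -34.6  60. ]
scene knob_mid 0.4 [232.9 210.1] [684.4  18.6  89. ]
scene casting_a 0.82 [198.8 152.9] [ 527.9 -334.5    0. ]
scene casting_a 0.64 [169.3 172.5] [ 666.  -320.7    0. ]
scene casting_b 0.82 [198.8 152.9] [ 527.9 -334.5    0. ]
scene casting_b 0.64 [169.3 172.5] [ 666.  -320.7    0. ]
scene tin 0.93 [326.1 272. ] [597.6 305.    0. ]
scene tin 0.73 [168.5 175.5] [ 677.  -310.4    0. ]
side table_axis 0.72 [242.5 197.6] [596.6 -39.1  60. ]
side knob_mid 0.65 [266.4 172.5] [690.1  21.1  89. ]
side casting_a 0.86 [307.1 282.7] [ 658.6 -328.6    0. ]
side casting_a 0.77 [254.7 298.7] [ 526.9 -334.5    0. ]
side casting_b 0.86 [307.1 282.7] [ 658.6 -328.6    0. ]
side casting_b 0.77 [254.7 298.7] [ 526.9 -334.5    0. ]
side tin 0.81 [214.5 157. ] [608.2 308.6   0. ]
[ 179.7 -519.8  202.9] [1.  0.2 0.  0. ] [[ 0.9  0.3  0. ]
 [ 0.3 -0.9 -0. ]
 [-0.   0.  -1. ]] [-0.6 -1.1  0.1]
```

View pics/a.png

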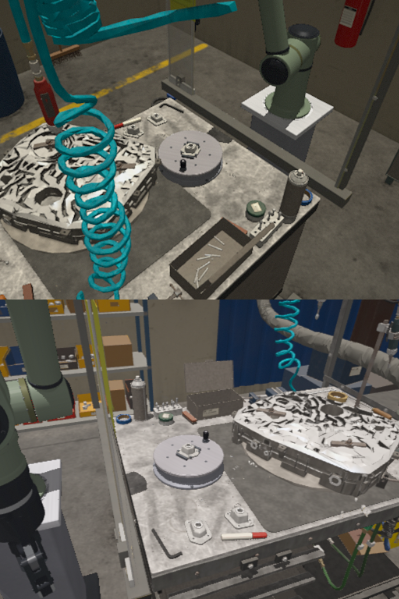

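The picture shows the table with the black knob at about (183,166) in the scene view and (207,436) in the side view. The two small castings lie at the robot's right-hand end, the tin is on the left, and the large casting and cyan hose are beyond the table. The networks agree with this. I'll work out the transfer shifts next.

```bash
python3 - <<'E'
from h import *
np.set_printoptions(precision=1,suppress=True)
for p in([120,-310,260],[310,-110,260],[560,-5,260]): print(tool(p))
st=read_state();print(R.from_quat(st["orientation"]).as_matrix().round(3))
s=snap("side"); save(s,'b.png')
E
```

```text
[  12.1 -217.8  -57.1]
[ 257.  -344.8  -57.1]
[ 527.6 -362.3  -57.1]
[[ 0.9  0.3  0. ]
 [ 0.3 -0.9 -0. ]
 [-0.   0.  -1. ]]
```

View pics/b.png

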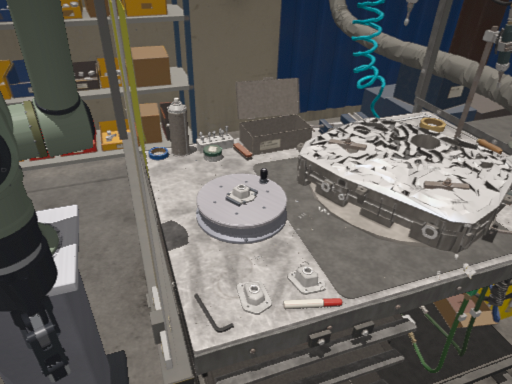

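The knob is at (264,175) and the table centre at about (241,197). The way in over the foot rail is clear. I'll retract first, then swing round inside the guard.

```bash
python3 -m jog '[[[12,-218,-57],[0,0,0],0.2],[[12,-218,-57],[0,0,0],0.2],[[12,-218,-57],[0,0,0],0.2],[[12,-218,-57],[0,0,0],0.2],[[12,-218,-57],[0,0,0],0.2],[[12,-218,-57],[0,0,0],0.2],[[12,-218,-57],[0,0,0],0.2]]'; python3 -m jog '[[[245,-127,0],[0,0,0],0.2],[[245,-127,0],[0,0,0],0.2],[[245,-127,0],[0,0,0],0.2],[[245,-127,0],[0,0,0],0.2],[[245,-127,0],[0,0,0],0.2],[[245,-127,0],[0,0,0],0.2],[[245,-127,0],[0,0,0],0.2],[[245,-127,0],[0,0,0],0.2],[[245,-127,0],[0,0,0],0.2],[[245,-127,0],[0,0,0],0.2]]'; python3 -c "
from h import *
print(read_state()['qpos'], tool([560,-5,260]))"
```

```text
clock: 1.33
ee_pos: [119.3, -307.0, 261.0]
orientation: [0.986, 0.166, -0.0, 0.001]
wrist_force: [0.1, 0.2, -1.5]
opening: 51.3
finger_force: 0.0
clock: 2.17
ee_pos: [310.1, -110.2, 259.7]
orientation: [0.986, 0.166, -0.0, 0.0]
wrist_force: [-0.8, -1.0, -0.2]
opening: 51.2
finger_force: 0.0
[-5.66473311e-01 -1.36848078e-01 -5.66238510e-01  1.14170536e+00
 -4.69140350e-04  2.24181117e+00] [270.54800768 -17.65114892  -0.46084712]
```

```bash
python3 -m jog '[[[270,-18,0],[0,0,-1.4],0.2],[[270,-18,0],[0,0,-1.4],0.2],[[270,-18,0],[0,0,-1.4],0.2],[[270,-18,0],[0,0,-1.4],0.2],[[270,-18,0],[0,0,-1.4],0.2],[[270,-18,0],[0,0,-1.4],0.2],[[270,-18,0],[0,0,-1.4],0.2],[[270,-18,0],[0,0,-1.4],0.2],[[270,-18,0],[0,0,-1.4],0.2],[[270,-18,0],[0,0,-1.4],0.2],[[270,-18,0],[0,0,-1.4],0.2],[[270,-18,0],[0,0,-1.4],0.2]]'; python3 - <<'E'
from h import *
np.set_printoptions(precision=1,suppress=True)
S={c:snap(c) for c in("scene","side","wrist")}
for n,z in (("table_axis",60),("knob_mid",89)):
    P=[]
    for c in S:
        for r in imaging.place_of(c,n)[:2]: print(c,n,round(r["confidence"],2),np.array(r["point"]),on_plane(S[c],r["point"],z))
save(S["wrist"],'c.png')
K,Rm,t=cam(S["wrist"]);print("cam",-Rm.T@t)
E
```

```text
clock: 3.17
ee_pos: [559.2, -7.2, 259.5]
orientation: [0.647, 0.762, -0.0, -0.0]
wrist_force: [0.4, -0.6, -0.1]
opening: 51.3
finger_force: 0.0
scene table_axis 0.55 [245.7 188.3] [574.5 -45.2  60. ]
side table_axis 0.74 [242.4 200.3] [592.3 -51.2  60. ]
wrist table_axis 0.64 [282.2 188.7] [594.8 -35.9  60. ]
scene knob_mid 0.61 [233.9 208.5] [678.   15.8  89. ]
side knob_mid 0.49 [269.1 173. ] [696.7  16.1  89. ]
side knob_mid 0.46 [303.9 281.4] [ 608.9 -393.9   89. ]
wrist knob_mid 0.75 [366.5 162.9] [679.3  17.2  89. ]
cam [547.4  70.5 431.2]
```

View pics/c.png

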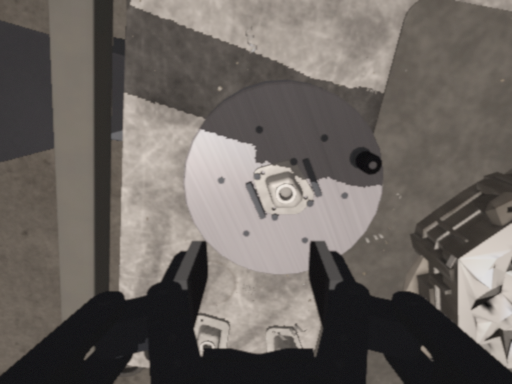

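The wrist view shows the disc centred near (284,177), the knob at (366,161), and the large casting's corner from column 415 at lower right. Next I refine the axis and knob and check clearance to that corner.

```bash
python3 - <<'E'
from h import *
np.set_printoptions(precision=1,suppress=True)
s=snap("wrist")
from scipy.optimize import least_squares
r=imaging.regions_of("wrist","table")[0]; m=r["mask"].astype(np.uint8)
r2=imaging.regions_of("wrist","knob_mid")[0]; 
c=max(cv2.findContours(m,cv2.RETR_EXTERNAL,cv2.CHAIN_APPROX_NONE)[0],key=len); h=cv2.convexHull(c)
print(r["confidence"],cv2.boundingRect(c),cv2.fitEllipse(c))
pts=np.array([on_plane(s,p[0],60)[:2] for p in c])
f=least_squares(lambda v:np.hypot(*(pts-v[:2]).T)-v[2],[590,-37,126],loss='soft_l1'); print("axis fit",f.x)
k=r2["mask"]; ys,xs=np.where(k); print("knob mask",r2["confidence"],xs.min(),xs.max(),ys.min(),ys.max(),r2["point"])
for z in(0,100,200): print(z,on_plane(s,(415,235),z),on_plane(s,(455,180),z))
for p in ((366,161),(375,164)): print(on_plane(s,p,89),on_plane(s,p,103))
E
```

```text
0.86 (183, 84, 200, 192) ((281.24188232421875, 177.07492065429688), (184.4178009033203, 200.60874938964844), 68.23787689208984)
axis fit [594.4 -32.8 123.3]
knob mask 0.59 354 379 153 175 [366.1, 166.4]
0 [816.9 -91.1   0. ] [846.7   2.    0. ]
100 [754.4 -53.2 100. ] [777.3  18.3 100. ]
200 [691.9 -15.3 200. ] [707.9  34.6 200. ]
[678.3  21.7  89. ] [673.   23.7 103. ]
[689.3  19.9  89. ] [683.5  22.1 103. ]
```

```bash
python3 - <<'E'
from h import *
np.set_printoptions(precision=1,suppress=True)
s=snap("wrist");d=snap("side")
for a in((415,235),(455,180)):
  for b in((300,152),(300,178)): 
    P=tri([s,d],[a,b]); K,Rm,t=cam(d); q=K@(Rm@P+t); print(a,b,P,(q[:2]/q[2])-b)
st=read_state(); print(st["qpos"]); M=R.from_quat(st["orientation"]).as_matrix(); print("y ang",np.degrees(np.arctan2(M[1,1],M[0,1])))
print(tool([679,17.5,160]))
E
```

```text
(415, 235) (300, 152) [741.9 -36.  163.6] [-7.2  4.7]
(415, 235) (300, 178) [758.5 -53.7 100. ] [-1.   0.7]
(455, 180) (300, 152) [777.5  20.6 131. ] [-5.1  3.6]
(455, 180) (300, 178) [801.6  12.4  57. ] [ 1.2 -0.9]
[-0.1  0.3 -0.1  1.2 -0.   1.3]
y ang 9.289913451914428
[  2.4 121.8  99.9]
```

```bash
python3 -m jog '[[[2,122,100],[0,0,-0.38],0],[[2,122,100],[0,0,-0.38],0],[[2,122,100],[0,0,-0.38],0],[[2,122,100],[0,0,-0.38],0],[[2,122,100],[0,0,-0.38],0],[[2,122,100],[0,0,-0.38],0],[[2,122,100],[0,0,-0.38],0]]'; python3 - <<'E'
from h import *
np.set_printoptions(precision=1,suppress=True)
s=snap("wrist"); save(s,'d.png')
for n,z in (("table_axis",60),("knob_mid",89)):
    for r in imaging.place_of("wrist",n)[:2]: print(n,round(r["confidence"],2),np.array(r["point"]),on_plane(s,r["point"],z))
for r in imaging.regions_of("wrist","knob_mid")[:1]:
    ys,xs=np.where(r["mask"]); print(r["confidence"],xs.min(),xs.max(),ys.min(),ys.max())
st=read_state(); K,Rm,t=cam(s); p=np.array(st["ee_pos"])
for P in (p,p-[0,0,85],p-[0,0,70]): q=K@(Rm@P+t); print("px",P,q[:2]/q[2])
E
```

```text
clock: 4.45
ee_pos: [678.8, 17.1, 160.1]
orientation: [0.492, 0.871, -0.0, -0.0]
wrist_force: [-0.3, -1.3, 0.5]
opening: 42.7
finger_force: 0.0
table_axis 0.79 [152.2 186.7] [597.2 -34.5  60. ]
knob_mid 0.64 [260.7 196.2] [682.  17.  89.]
0.79 246 273 178 212
px [679.5  16.8 162.2] [257.9 232.4]
px [679.5  16.8  77.2] [258.  190.6]
px [679.5  16.8  92.2] [257.9 196. ]
```

View pics/d.png

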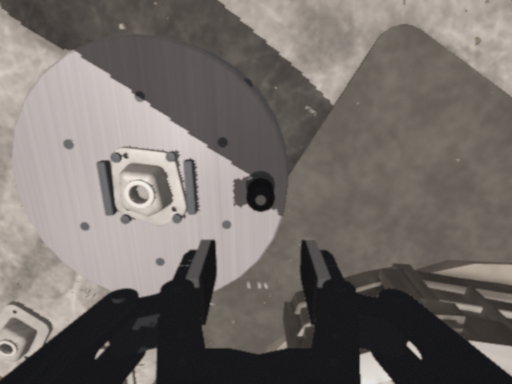

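The knob is centred on the finger line at (260,196), which matches the projected TCP. I can descend straight down.

```bash
python3 -m jog '[[[0,1,30],[0,0,0],0],[[0,1,60],[0,0,0],0],[[0,1,75],[0,0,0],0],[[0,1,82],[0,0,0],0],[[0,1,82],[0,0,0],0],[[0,1,82],[0,0,0],0]]'; python3 - <<'E'
from h import *
s=snap("wrist"); save(s,'e.png'); print(read_state()["ee_pos"])
E
```

```text
clock: 5.15
ee_pos: [680.7, 17.4, 79.4]
orientation: [0.492, 0.871, 0.0, 0.001]
wrist_force: [-0.5, -0.1, 0.0]
opening: 42.8
finger_force: 0.0
[681.32830048  17.40441596  79.96500747]
```

View pics/e.png

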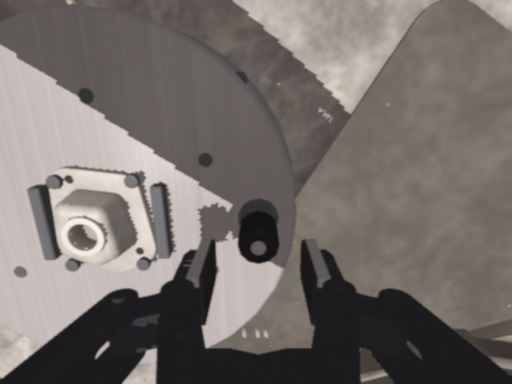

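```bash
python3 -m jog '[[[0,0,0],[0,0,0],-0.4],[[0,0,0],[0,0,0],-0.4],[[0,0,0],[0,0,0],-0.4],[[0,0,0],[0,0,0],-0.4]]'; python3 -m jog '[[[0,0,0],[0,0,0],-0.6],[[0,0,0],[0,0,0],-0.8],[[0,0,0],[0,0,0],-1],[[0,0,0],[0,0,0],-1],[[0,0,0],[0,0,0],-1]]'
```

```text
clock: 5.53
ee_pos: [680.5, 17.6, 78.6]
orientation: [0.492, 0.871, 0.0, 0.0]
wrist_force: [-0.2, 0.2, 0.2]
opening: 25.2
finger_force: 0.0
clock: 5.95
ee_pos: [680.1, 17.6, 77.8]
orientation: [0.492, 0.871, -0.0, -0.0]
wrist_force: [-0.0, -0.2, -0.5]
opening: 0.0
finger_force: 0.0
```

It closed on nothing, so I'll look.

```bash
python3 - <<'E'
from h import *
np.set_printoptions(precision=1,suppress=True)
S={c:snap(c) for c in("wrist","side","scene")}
save(S["wrist"],'f.png')
st=read_state(); p=np.array(st["ee_pos"]); 
for c,s in S.items():
    K,Rm,t=cam(s)
    for z in (78,89,103): q=K@(Rm@np.array([p[0],p[1],z])+t); print(c,z,q[:2]/q[2])
    print([ (round(r["confidence"],2),np.array(r["point"]),on_plane(s,r["point"],89)) for r in imaging.place_of(c,"knob_mid")[:2]])
x=S["side"]["img"][140:220,220:320]; y=S["scene"]["img"][160:240,185:285]
cv2.imwrite('pics/g.png',cv2.cvtColor(np.hstack([cv2.resize(S["wrist"]["img"],(400,300)),cv2.resize(np.vstack([x,y]),(188,300))]),cv2.COLOR_RGB2BGR))
E
```

```text
wrist 78 [257.3 230.2]
wrist 89 [257.3 238.3]
wrist 103 [257.2 250. ]
[(0.9, array([257.4, 238.3]), array([680.2,  17.6,  89. ]))]
side 78 [263.5 176.8]
side 89 [263.6 173.6]
side 103 [263.8 169.5]
[(0.55, array([266.9, 174.9]), array([686.7,   8.3,  89. ]))]
scene 78 [233.8 211.9]
scene 89 [233.8 209.2]
scene 103 [233.7 205.7]
[(0.63, array([235.2, 207.6]), array([672.9,  15.7,  89. ]))]
```

View pics/g.png

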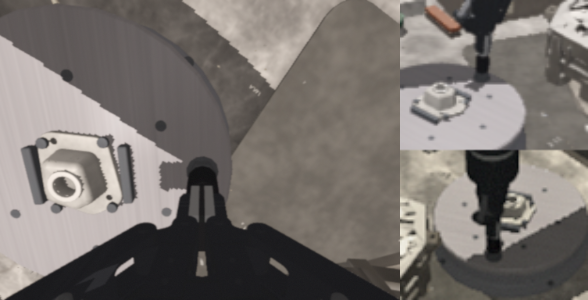

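```bash
python3 - <<'E'
from h import *
f=cv2.imread('pics/f.png')[190:330,180:340]; e=cv2.imread('pics/e.png')[190:330,180:340]
s=snap("side")["img"][110:200,215:315][:,:,::-1]
o=np.hstack([cv2.resize(e,(343,300),interpolation=2),cv2.resize(f,(343,300),interpolation=2)])
c=snap("scene")["img"][150:240,185:285][:,:,::-1]
o2=np.hstack([cv2.resize(s,(343,300),interpolation=2),cv2.resize(c,(343,300),interpolation=2)])
cv2.imwrite('pics/h.png',np.vstack([o,o2]))
E
```

```text
(no output)
```

View pics/h.png

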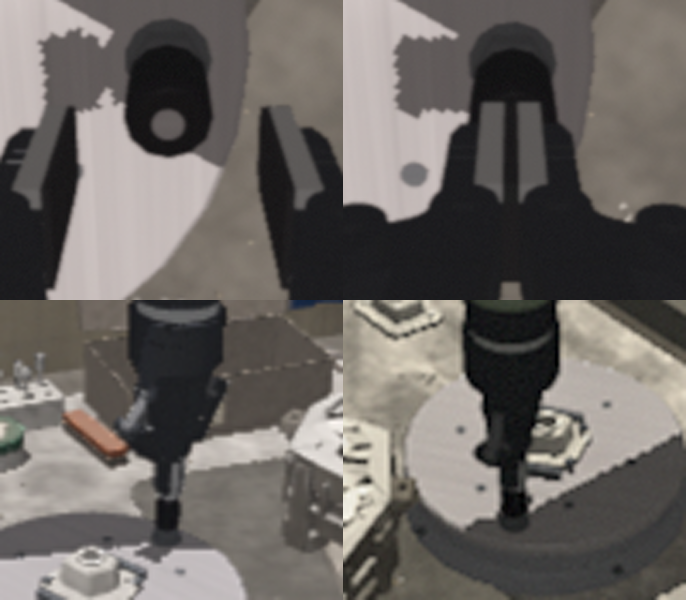

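The crops show the shut fingers standing in front of or above the knob. I'll compare image scales to find the real depth of the fingertips.

```bash
python3 - <<'E'
from h import *
np.set_printoptions(precision=2,suppress=True)
s=snap("wrist"); K,Rm,t=cam(s); st=read_state(); p=np.array(st["ee_pos"]); M=R.from_quat(st["orientation"]).as_matrix()
print("f",K[0,0],K[0,2],K[1,2],"p",p,st["opening"],st["wrist_force"],"camera in tool",M.T@(-Rm.T@t-p)); print("R cam->tool\n",M.T@Rm.T)
for z in (78,89,103,115,130): print(z,"depth",(Rm@np.array([p[0],p[1],z])+t)[2])
def px(v): q=K@(Rm@(p+M@np.array(v,float))+t); return q[:2]/q[2]
for zt in (0,-10,-25,-45):
  print(zt,"front edge +11:",px([11,0,zt]),"mid",px([0,0,zt]),"back -11",px([-11,0,zt]), "inner open L/R at +11",px([11,-21.4,zt]),px([11,21.4,zt]))
E
```

```text
f 309.2391292448275 257.8487657273507 193.5425756051162 p [680.11  17.59  77.87] 0.39748644724529875 [0.21 0.29 0.84] camera in tool [  78.07    0.49 -171.67]
R cam->tool
 [[-0.   -0.95 -0.3 ]
 [ 1.   -0.   -0.  ]
 [ 0.   -0.3   0.95]]
78 depth 187.16873362920103
89 depth 176.69104469634743
103 depth 163.35580423635193
115 depth 151.92559812778435
130 depth 137.63784049207487
0 front edge +11: [257.21 213.08] mid [257.23 230.03] back -11 [257.26 246.38] inner open L/R at +11 [221.23 213.1 ] [293.19 213.06]
-10 front edge +11: [257.17 219.54] mid [257.19 237.28] back -11 [257.22 254.36] inner open L/R at +11 [219.23 219.56] [295.11 219.52]
-25 front edge +11: [257.1  230.68] mid [257.13 249.74] back -11 [257.16 268.04] inner open L/R at +11 [215.77 230.71] [298.43 230.66]
-45 front edge +11: [256.98 249.05] mid [257.02 270.19] back -11 [257.05 290.38] inner open L/R at +11 [210.07 249.07] [303.89 249.02]
```

By pad spacing (87 px for 42.8 mm) and by occlusion, the fingertips are clearly above the knob's top, even though the state reports z = 78. I'll reopen and go lower in small steps, checking the force each time.

```bash
python3 -m jog '[[[0,0,0],[0,0,0],-0.1],[[0,0,0],[0,0,0],-0.1],[[0,0,0],[0,0,0],-0.1],[[0,0,0],[0,0,0],-0.1],[[0,0,0],[0,0,0],-0.1],[[0,0,3],[0,0,0],-0.1],[[0,0,6],[0,0,0],-0.1],[[0,0,6],[0,0,0],-0.1]]'; python3 - <<'E'
from h import *
s=snap("wrist"); e=s["img"][190:330,180:340,::-1]
st=snap("side")["img"][110:200,215:315][:,:,::-1]
cv2.imwrite('pics/i.png',np.hstack([cv2.resize(e,(343,300),interpolation=2),cv2.resize(st,(343,300),interpolation=2)]))
print(read_state()["ee_pos"],read_state()["wrist_force"],read_state()["opening"])
E
```

```text
clock: 7.07
ee_pos: [679.5, 17.6, 70.9]
orientation: [0.492, 0.871, -0.0, -0.001]
wrist_force: [-0.3, 0.0, -0.3]
opening: 38.3
finger_force: 0.0
[679.80769641  17.62736577  71.45174621] [0.35713801 0.03051288 0.6705355 ] 38.798887463000156
```

View pics/i.png

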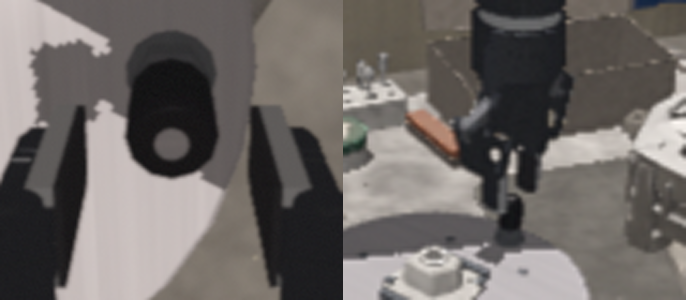

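The side crop shows the fingertips only at the knob's top edge (zoom rows about 195–205) with the reported z at 71. The tips are therefore about 30 mm short of the reported TCP. I'll go 16 mm lower, with the force checked, then close.

```bash
python3 -m jog '[[[0,0,4],[0,0,0],-0.1],[[0,0,8],[0,0,0],-0.1],[[0,0,8],[0,0,0],-0.1]]' | grep -E "ee_pos|wrist"; python3 -m jog '[[[0,0,4],[0,0,0],-0.1],[[0,0,8],[0,0,0],-0.1],[[0,0,8],[0,0,0],-0.1]]'| grep -E "ee_pos|wrist"; python3 -m jog '[[[0,0,0],[0,0,0],-0.35],[[0,0,0],[0,0,0],-0.35],[[0,0,0],[0,0,0],-0.35],[[0,0,0],[0,0,0],-0.5],[[0,0,0],[0,0,0],-0.6],[[0,0,0],[0,0,0],-0.6]]'
```

```text
ee_pos: [679.4, 17.6, 62.7]
wrist_force: [-0.5, 0.5, -0.2]
ee_pos: [679.5, 17.6, 54.8]
wrist_force: [0.1, 0.4, 0.2]
clock: 8.17
ee_pos: [680.6, 17.7, 56.4]
orientation: [0.492, 0.871, 0.0, 0.0]
wrist_force: [0.3, 0.5, 2.2]
opening: 20.3
finger_force: 58.6
```

It is gripped at 58.6 N with little side force. I'll pull up gently and watch the vertical force.

```bash
python3 -m jog '[[[0,0,-2],[0,0,0],-1],[[0,0,-4],[0,0,0],-1],[[0,0,-4],[0,0,0],-1]]'; python3 -m jog '[[[0,0,-3],[0,0,0],-1],[[0,0,-6],[0,0,0],-1],[[0,0,-6],[0,0,0],-1]]';python3 - <<'E'
from h import *
s=snap("wrist"); e=s["img"][190:330,180:340,::-1]
st=snap("side")["img"][110:200,215:315][:,:,::-1]
cv2.imwrite('pics/j.png',np.hstack([cv2.resize(e,(343,300),interpolation=2),cv2.resize(st,(343,300),interpolation=2)]))
r=read_state();print(r["ee_pos"],r["wrist_force"],r["opening"])
E
```

```text
clock: 8.42
ee_pos: [680.2, 17.7, 58.5]
orientation: [0.492, 0.871, 0.0, -0.0]
wrist_force: [4.8, 0.1, -11.5]
opening: 20.3
finger_force: 59.3
clock: 8.67
ee_pos: [680.1, 17.8, 64.3]
orientation: [0.492, 0.871, 0.0, -0.0]
wrist_force: [5.9, 1.0, -13.3]
opening: 20.3
finger_force: 59.4
[680.12220917  17.7291046   64.06765017] [  5.40374643   0.28480682 -13.21603697] 20.370416903894473
```

View pics/j.png

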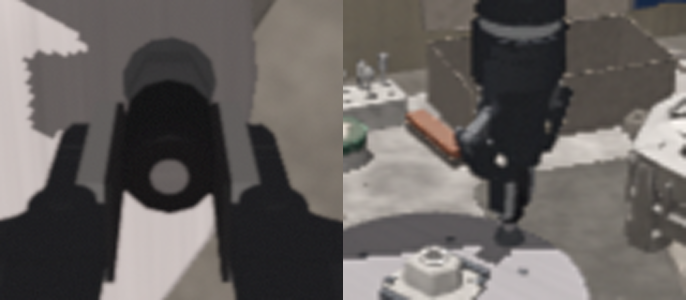

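The knob is held between the pads, at about (168,150) in the crop, and raised. The force is 13 N, which matches the spring. Now I turn counter-clockwise along the 100 mm arc.

```bash
python3 -m jog '[[[2,0,-1],[0,0,-0.02],-1],[[5,-0.1,-1.5],[0,0,-0.05],-1],[[10,-0.5,-1.5],[0,0,-0.1],-1],[[14.9,-1.1,-1.5],[0,0,-0.15],-1],[[14.9,-1.1,-1.5],[0,0,-0.15],-1]]'
```

```text
clock: 9.18
ee_pos: [671.1, 30.2, 65.6]
orientation: [0.425, 0.905, -0.0, -0.001]
wrist_force: [4.9, 0.5, -12.3]
opening: 20.6
finger_force: 59.4
```

```bash
python3 -m jog '[[[5,-0.1,0],[0,0,-0.05],-1],[[10,-0.5,0],[0,0,-0.1],-1],[[14.9,-1.1,0],[0,0,-0.15],-1],[[19.9,-2,0],[0,0,-0.2],-1],[[24.7,-3.1,0],[0,0,-0.25],-1],[[29.6,-4.5,0],[0,0,-0.3],-1],[[29.6,-4.5,0],[0,0,-0.3],-1]]'; python3 -m jog '[[[0,0,1],[0,0,0],-1],[[0,0,2],[0,0,0],-1],[[0,0,2],[0,0,0],-1]]'; python3 - <<'E'
from h import *
np.set_printoptions(precision=1,suppress=True)
s=snap("wrist")
for n,z in (("table_axis",60),("knob_mid",97)):
    for r in imaging.place_of("wrist",n)[:2]: print(n,round(r["confidence"],2),np.array(r["point"]),on_plane(s,r["point"],z))
E
```

```text
clock: 9.77
ee_pos: [647.9, 50.2, 65.6]
orientation: [0.285, 0.959, -0.0, -0.001]
wrist_force: [5.6, 1.2, -13.2]
opening: 20.1
finger_force: 59.4
clock: 10.02
ee_pos: [648.2, 50.1, 64.5]
orientation: [0.286, 0.958, 0.0, -0.001]
wrist_force: [2.3, 2.0, -12.0]
opening: 20.3
finger_force: 59.5
table_axis 0.66 [ 99.2 231.2] [596.8 -33.8  60. ]
knob_mid 0.58 [256.9 258.3] [649.   49.4  97. ]
```

```bash
python3 -m jog '[[[0,0,1],[0,0,0],-1],[[0,0,2],[0,0,0],-1],[[0,0,2],[0,0,0],-1],[[0,0,2],[0,0,0],-0.5],[[0,0,2],[0,0,0],0],[[0,0,2],[0,0,0],0],[[0,0,2],[0,0,0],0],[[0,0,2],[0,0,0],0]]'; python3 -m jog '[[[0,0,-15],[0,0,0],0],[[0,0,-38],[0,0,0],0],[[0,0,-38],[0,0,0],0],[[-15,0,-38],[0,0,0],-1],[[-30,0,-38],[0,0,0],-1],[[-30,0,-38],[0,0,0],-1],[[-30,0,-38],[0,0,0],-1],[[-30,0,-38],[0,0,0],-1],[[-30,0,-38],[0,0,0],-1]]'; python3 - <<'E'
from h import *
np.set_printoptions(precision=1,suppress=True)
s=snap("wrist")
for r in imaging.place_of("wrist","knob_mid")[:2]: print(round(r["confidence"],2),np.array(r["point"]),on_plane(s,r["point"],96.5),tool(on_plane(s,r["point"],96.5)))
E
```

```text
clock: 10.83
ee_pos: [650.5, 49.0, 64.6]
orientation: [0.286, 0.958, -0.0, 0.001]
wrist_force: [0.3, -0.3, 0.4]
opening: 42.7
finger_force: 0.0
clock: 11.58
ee_pos: [673.6, 33.6, 101.2]
orientation: [0.285, 0.958, -0.0, -0.0]
wrist_force: [-0.7, -0.8, 0.2]
opening: -0.2
finger_force: 0.0
0.82 [256.7 180. ] [648.3  49.7  96.5] [30.  -0.4  4.8]
```

```bash
python3 -m jog '[[[0,0,20],[0,0,0],-1],[[0,0,35],[0,0,0],-1],[[0,0,42],[0,0,0],-1],[[0,0,47],[0,0,0],-1],[[0,0,47],[0,0,0],-1]]'; python3 -m jog '[[[1.5,0,0],[0,0,0],-1],[[3,0,0],[0,0,0],-1],[[3,0,0],[0,0,0],-1]]'; cat > chk.py <<'E'
import sys
from h import *
a=read_state(); M=R.from_quat(a["orientation"]).as_matrix(); f=M.T@np.array(a["wrist_force"]); p=a["ee_pos"]
print("clk %.2f ee %.1f %.1f %.1f Ft %.1f Fr %.1f Fz %.1f"%(a["clock"],*p,f[0],f[1],f[2]))
sys.exit(1 if f[0]<-float(sys.argv[1]) else 0)
E
python3 chk.py 5
```

```text
clock: 12.1
ee_pos: [673.4, 33.5, 53.4]
orientation: [0.285, 0.958, -0.0, -0.001]
wrist_force: [-0.4, -0.3, 0.0]
opening: -0.0
finger_force: 0.0
clock: 12.35
ee_pos: [672.1, 35.1, 55.4]
orientation: [0.285, 0.958, 0.0, 0.001]
wrist_force: [-0.0, -0.1, -0.1]
opening: 0.0
finger_force: 0.0
clk 12.35 ee 672.1 35.1 55.4 Ft -0.1 Fr -0.1 Fz 0.1
```

```bash
python3 -m jog '[[[1,0,0],[0,0,0],-1],[[1,0,0],[0,0,0],-1]]'>/dev/null; python3 chk.py 3 && python3 -m jog '[[[1,0,0],[0,0,0],-1],[[1,0,0],[0,0,0],-1]]'>/dev/null && python3 chk.py 3 && python3 -m jog '[[[1,0,0],[0,0,0],-1],[[1,0,0],[0,0,0],-1]]'>/dev/null && python3 chk.py 3 && python3 -m jog '[[[1,0,0],[0,0,0],-1],[[1,0,0],[0,0,0],-1]]' >/dev/null&& python3 chk.py 3 && python3 -m jog '[[[1,0,0],[0,0,0],-1],[[1,0,0],[0,0,0],-1]]'>/dev/null && python3 chk.py 3 && python3 -m jog '[[[1,0,0],[0,0,0],-1],[[1,0,0],[0,0,0],-1]]'>/dev/null && python3 chk.py 3
```

```text
clk 12.52 ee 671.1 35.6 55.0 Ft 0.3 Fr -0.2 Fz -0.6
clk 12.68 ee 670.0 36.1 54.5 Ft -0.2 Fr 0.5 Fz 0.0
clk 12.85 ee 669.1 36.7 54.4 Ft 0.6 Fr 0.4 Fz 0.7
clk 13.02 ee 668.2 37.2 54.3 Ft 0.2 Fr 0.3 Fz 0.5
clk 13.18 ee 667.4 37.8 54.3 Ft 0.2 Fr 0.1 Fz -0.8
clk 13.35 ee 666.8 38.1 54.4 Ft -0.4 Fr -0.6 Fz -0.4
```

```bash
python3 -m jog '[[[1,0,0],[0,0,0],-1],[[1,0,0],[0,0,0],-1]]'>/dev/null; python3 chk.py 3 && python3 -m jog '[[[1,0,0],[0,0,0],-1],[[1,0,0],[0,0,0],-1]]'>/dev/null && python3 chk.py 3 && python3 -m jog '[[[1,0,0],[0,0,0],-1],[[1,0,0],[0,0,0],-1]]'>/dev/null && python3 chk.py 3 && python3 -m jog '[[[1,0,0],[0,0,0],-1],[[1,0,0],[0,0,0],-1]]' >/dev/null&& python3 chk.py 3 && python3 -m jog '[[[1,0,0],[0,0,0],-1],[[1,0,0],[0,0,0],-1]]'>/dev/null && python3 chk.py 3 && python3 -m jog '[[[1,0,0],[0,0,0],-1],[[1,0,0],[0,0,0],-1]]'>/dev/null && python3 chk.py 3
```

```text
clk 13.52 ee 666.7 38.3 54.6 Ft -2.4 Fr -0.4 Fz 1.3
clk 13.68 ee 666.5 38.4 54.6 Ft -5.5 Fr 0.5 Fz 2.8
```

Contact found, with a stiffness of about 3 N/mm, so it is nicely soft. Now I push gently along the arc and stop when the force climbs.

```bash
python3 -m jog '[[[1,0.2,0],[0,0,-0.01],-1],[[1,0.2,0],[0,0,-0.01],-1]]'>/dev/null; python3 chk.py 12 && python3 -m jog '[[[1,0.2,0],[0,0,-0.01],-1],[[1,0.2,0],[0,0,-0.01],-1]]'>/dev/null && python3 chk.py 12 && python3 -m jog '[[[1,0.2,0],[0,0,-0.01],-1],[[1,0.2,0],[0,0,-0.01],-1]]'>/dev/null && python3 chk.py 12 && python3 -m jog '[[[1,0.2,0],[0,0,-0.01],-1],[[1,0.2,0],[0,0,-0.01],-1]]'>/dev/null && python3 chk.py 12 && python3 -m jog '[[[1,0.2,0],[0,0,-0.01],-1],[[1,0.2,0],[0,0,-0.01],-1]]'>/dev/null && python3 chk.py 12 && python3 -m jog '[[[1,0.2,0],[0,0,-0.01],-1],[[1,0.2,0],[0,0,-0.01],-1]]'>/dev/null && python3 chk.py 12
```

```text
clk 13.85 ee 666.4 38.7 54.7 Ft -7.2 Fr -0.2 Fz 3.4
clk 14.02 ee 665.9 39.2 54.7 Ft -8.2 Fr -0.0 Fz 4.1
clk 14.18 ee 665.3 39.8 54.8 Ft -8.2 Fr -0.8 Fz 4.7
clk 14.35 ee 664.6 40.5 54.8 Ft -8.1 Fr -1.1 Fz 4.2
clk 14.52 ee 663.9 41.2 54.8 Ft -7.9 Fr -0.1 Fz 4.3
clk 14.68 ee 663.1 41.9 54.7 Ft -8.6 Fr 0.1 Fz 3.4
```

```bash
python3 -m jog '[[[1,0.2,0],[0,0,-0.01],-1],[[1,0.2,0],[0,0,-0.01],-1]]'>/dev/null; python3 chk.py 11 && python3 -m jog '[[[1,0.2,0],[0,0,-0.01],-1],[[1,0.2,0],[0,0,-0.01],-1]]'>/dev/null && python3 chk.py 11 && python3 -m jog '[[[1,0.2,0],[0,0,-0.01],-1],[[1,0.2,0],[0,0,-0.01],-1]]'>/dev/null && python3 chk.py 11 && python3 -m jog '[[[1,0.2,0],[0,0,-0.01],-1],[[1,0.2,0],[0,0,-0.01],-1]]'>/dev/null && python3 chk.py 11 && python3 -m jog '[[[1,0.2,0],[0,0,-0.01],-1],[[1,0.2,0],[0,0,-0.01],-1]]'>/dev/null && python3 chk.py 11 && python3 -m jog '[[[1,0.2,0],[0,0,-0.01],-1],[[1,0.2,0],[0,0,-0.01],-1]]'>/dev/null && python3 chk.py 11 && python3 -m jog '[[[1,0.2,0],[0,0,-0.01],-1],[[1,0.2,0],[0,0,-0.01],-1]]'>/dev/null && python3 chk.py 11 && python3 -m jog '[[[1,0.2,0],[0,0,-0.01],-1],[[1,0.2,0],[0,0,-0.01],-1]]'>/dev/null && python3 chk.py 11 && python3 -m jog '[[[1,0.2,0],[0,0,-0.01],-1],[[1,0.2,0],[0,0,-0.01],-1]]'>/dev/null && python3 chk.py 11 && python3 -m jog '[[[1,0.2,0],[0,0,-0.01],-1],[[1,0.2,0],[0,0,-0.01],-1]]'>/dev/null && python3 chk.py 11
```

```text
clk 14.85 ee 662.3 42.7 54.7 Ft -8.3 Fr 0.0 Fz 4.3
clk 15.02 ee 661.6 43.4 54.8 Ft -8.3 Fr 0.0 Fz 4.3
clk 15.18 ee 660.8 44.1 54.7 Ft -8.3 Fr -0.0 Fz 4.8
clk 15.35 ee 659.8 44.8 54.7 Ft -7.4 Fr -0.2 Fz 4.5
clk 15.52 ee 658.8 45.6 54.5 Ft -6.7 Fr 0.4 Fz 4.4
clk 15.68 ee 658.1 46.2 54.6 Ft -8.0 Fr -0.1 Fz 4.4
clk 15.85 ee 657.4 46.8 54.6 Ft -7.7 Fr -0.9 Fz 6.0
clk 16.02 ee 656.6 47.5 54.6 Ft -7.4 Fr 1.3 Fz 4.8
clk 16.18 ee 655.7 48.2 54.6 Ft -7.2 Fr 0.4 Fz 5.2
clk 16.35 ee 654.9 48.8 54.6 Ft -7.5 Fr -0.3 Fz 5.0
```

```bash
python3 -m jog '[[[1,0.2,0],[0,0,-0.01],-1],[[1,0.2,0],[0,0,-0.01],-1]]'>/dev/null; python3 chk.py 10.5 && python3 -m jog '[[[1,0.2,0],[0,0,-0.01],-1],[[1,0.2,0],[0,0,-0.01],-1]]'>/dev/null && python3 chk.py 10.5 && python3 -m jog '[[[1,0.2,0],[0,0,-0.01],-1],[[1,0.2,0],[0,0,-0.01],-1]]'>/dev/null && python3 chk.py 10.5 && python3 -m jog '[[[1,0.2,0],[0,0,-0.01],-1],[[1,0.2,0],[0,0,-0.01],-1]]'>/dev/null && python3 chk.py 10.5 && python3 -m jog '[[[1,0.2,0],[0,0,-0.01],-1],[[1,0.2,0],[0,0,-0.01],-1]]'>/dev/null && python3 chk.py 10.5 && python3 -m jog '[[[1,0.2,0],[0,0,-0.01],-1],[[1,0.2,0],[0,0,-0.01],-1]]'>/dev/null && python3 chk.py 10.5 && python3 -m jog '[[[1,0.2,0],[0,0,-0.01],-1],[[1,0.2,0],[0,0,-0.01],-1]]'>/dev/null && python3 chk.py 10.5 && python3 -m jog '[[[1,0.2,0],[0,0,-0.01],-1],[[1,0.2,0],[0,0,-0.01],-1]]'>/dev/null && python3 chk.py 10.5 && python3 -m jog '[[[1,0.2,0],[0,0,-0.01],-1],[[1,0.2,0],[0,0,-0.01],-1]]'>/dev/null && python3 chk.py 10.5 && python3 -m jog '[[[1,0.2,0],[0,0,-0.01],-1],[[1,0.2,0],[0,0,-0.01],-1]]'>/dev/null && python3 chk.py 10.5
```

```text
clk 16.52 ee 654.2 49.4 54.6 Ft -8.2 Fr -0.4 Fz 4.8
clk 16.68 ee 653.3 50.1 54.6 Ft -7.7 Fr 0.4 Fz 5.6
clk 16.85 ee 652.5 50.6 54.6 Ft -7.7 Fr -0.2 Fz 5.3
clk 17.02 ee 651.6 51.3 54.6 Ft -7.8 Fr 0.6 Fz 5.5
clk 17.18 ee 650.7 51.9 54.5 Ft -7.4 Fr 0.0 Fz 4.5
clk 17.35 ee 649.9 52.5 54.6 Ft -7.2 Fr -1.0 Fz 4.6
clk 17.52 ee 649.0 53.0 54.6 Ft -7.2 Fr 0.7 Fz 4.9
clk 17.68 ee 648.2 53.6 54.6 Ft -7.4 Fr 0.6 Fz 6.2
clk 17.85 ee 647.3 54.1 54.6 Ft -7.2 Fr 0.4 Fz 5.2
clk 18.02 ee 646.5 54.7 54.6 Ft -6.9 Fr 0.4 Fz 6.1
```

```bash
python3 -m jog '[[[1,0.2,0],[0,0,-0.01],-1],[[1,0.2,0],[0,0,-0.01],-1]]'>/dev/null; python3 chk.py 10 && python3 -m jog '[[[1,0.2,0],[0,0,-0.01],-1],[[1,0.2,0],[0,0,-0.01],-1]]'>/dev/null && python3 chk.py 10 && python3 -m jog '[[[1,0.2,0],[0,0,-0.01],-1],[[1,0.2,0],[0,0,-0.01],-1]]'>/dev/null && python3 chk.py 10 && python3 -m jog '[[[1,0.2,0],[0,0,-0.01],-1],[[1,0.2,0],[0,0,-0.01],-1]]'>/dev/null && python3 chk.py 10 && python3 -m jog '[[[1,0.2,0],[0,0,-0.01],-1],[[1,0.2,0],[0,0,-0.01],-1]]'>/dev/null && python3 chk.py 10 && python3 -m jog '[[[1,0.2,0],[0,0,-0.01],-1],[[1,0.2,0],[0,0,-0.01],-1]]'>/dev/null && python3 chk.py 10 && python3 -m jog '[[[1,0.2,0],[0,0,-0.01],-1],[[1,0.2,0],[0,0,-0.01],-1]]'>/dev/null && python3 chk.py 10 && python3 -m jog '[[[1,0.2,0],[0,0,-0.01],-1],[[1,0.2,0],[0,0,-0.01],-1]]'>/dev/null && python3 chk.py 10
python3 - <<'E'
from h import *
for c in ("wrist","side"):
    s=snap(c)
    for r in imaging.place_of(c,"knob_mid")[:1]:
        for z in (96.5,89):
            P=on_plane(s,r["point"],z); d=P[:2]-[596,-35]; print(c,r["confidence"],P,np.hypot(*d),np.arctan2(d[1],d[0])-0.555)
E
```

```text
clk 18.18 ee 645.6 55.2 54.6 Ft -7.2 Fr 0.5 Fz 4.3
clk 18.35 ee 644.6 55.8 54.6 Ft -6.8 Fr 0.7 Fz 5.0
clk 18.52 ee 643.8 56.3 54.6 Ft -6.4 Fr -0.1 Fz 5.0
clk 18.68 ee 642.9 56.8 54.6 Ft -8.4 Fr -0.1 Fz 4.9
clk 18.85 ee 641.8 57.4 54.6 Ft -5.9 Fr -0.1 Fz 4.9
clk 19.02 ee 639.8 58.2 54.5 Ft -2.2 Fr -1.0 Fz 1.8
clk 19.18 ee 637.6 58.8 54.5 Ft -2.0 Fr 0.5 Fz -0.0
clk 19.35 ee 637.1 59.2 54.5 Ft -4.0 Fr 0.3 Fz 2.2
wrist 0.8 [613.07297649  64.82006532  96.5       ] 101.26960040598343 0.8463979642654319
wrist 0.8 [616.05812035  64.06845165  89.        ] 101.07861447847982 0.8160295079524494
side 0.55 [624.88767434  54.74383939  96.5       ] 94.27860009887073 0.7043795810377803
side 0.55 [628.88236783  66.54532345  89.        ] 106.73660491344769 0.7026324131935281
```

The force collapsed from 7 to 2 N and is now rising again, so the pin has probably dropped in. I'll confirm with a very light push.

```bash
python3 -m jog '[[[1,0.2,0],[0,0,0],-1],[[1,0.2,0],[0,0,0],-1]]'>/dev/null; python3 chk.py 8.5 && python3 -m jog '[[[1,0.2,0],[0,0,0],-1],[[1,0.2,0],[0,0,0],-1]]'>/dev/null && python3 chk.py 8.5 && python3 -m jog '[[[0.7,0.1,0],[0,0,0],-1],[[0.7,0.1,0],[0,0,0],-1]]'>/dev/null && python3 chk.py 8.5
```

```text
clk 19.72 ee 636.1 59.5 54.5 Ft -4.4 Fr -0.1 Fz 2.0
clk 19.88 ee 635.3 59.9 54.5 Ft -4.9 Fr 0.8 Fz 2.5
clk 20.05 ee 635.2 60.0 54.6 Ft -5.8 Fr 0.8 Fz 3.3
```

```bash
python3 -m jog '[[[0.7,0.1,0],[0,0,0],-1],[[0.7,0.1,0],[0,0,0],-1]]'>/dev/null; python3 chk.py 9 && python3 -m jog '[[[0.7,0.1,0],[0,0,0],-1],[[0.7,0.1,0],[0,0,0],-1]]'>/dev/null; python3 chk.py 9 && python3 -m jog '[[[0.5,0.1,0],[0,0,0],-1],[[0.5,0.1,0],[0,0,0],-1]]'>/dev/null; python3 chk.py 9
```

```text
clk 20.22 ee 635.1 60.0 54.6 Ft -7.6 Fr 0.1 Fz 3.7
clk 20.38 ee 635.0 60.2 54.7 Ft -9.2 Fr -0.7 Fz 5.0
clk 20.38 ee 635.0 60.2 54.7 Ft -9.2 Fr -0.7 Fz 5.0
```

It is blocked at 9 N with no motion, so the pin is in. I'll back off, lift clear and take the last look.

```bash
python3 -m jog '[[[-4,0,0],[0,0,0],-1],[[-12,0,0],[0,0,0],-1],[[-14,0,0],[0,0,0],-1],[[-14,0,-20],[0,0,0],-1],[[-14,0,-60],[0,0,0],-1],[[-14,0,-100],[0,0,0],-1],[[-14,0,-100],[0,0,0],-1],[[-14,0,-100],[0,0,0],-1],[[-14,0,-100],[0,0,0],-1]]'; python3 - <<'E'
from h import *
np.set_printoptions(precision=2,suppress=True)
s=snap("wrist"); d=snap("side"); c=snap("scene")
ps=[]
for n,q in(("wrist",s),("side",d),("scene",c)):
    r=imaging.place_of(n,"knob_mid")
    if r: ps.append((q,r[0]["point"])); P=on_plane(q,r[0]["point"],89); v=P[:2]-[596,-35]; print(n,r[0]["confidence"],np.array(r[0]["point"]),P,np.arctan2(v[1],v[0])-.555)
print(tri([a for a,_ in ps],[b for _,b in ps]))
K,Rm,t=cam(s); x=ps[0][1]; x=[int(v) for v in x]
w=s["img"][max(0,x[1]-50):x[1]+50,x[0]-57:x[0]+57,::-1]; u=d["img"][110:200,205:305][:,:,::-1]
cv2.imwrite('pics/k.png',np.hstack([cv2.resize(w,(343,300),interpolation=2),cv2.resize(u,(343,300),interpolation=2)]))
print(read_state()["joint_velocities"])
E
```

```text
clock: 21.13
ee_pos: [645.9, 57.6, 154.0]
orientation: [0.119, 0.993, 0.0, -0.001]
wrist_force: [-0.5, -0.5, -0.0]
opening: -0.1
finger_force: 0.0
wrist 0.65 [256.7 156.6] [614.48  64.63  89.  ] 0.8323899988717872
side 0.65 [241.  169.4] [624.84  60.02  89.  ] 0.7210924500531221
scene 0.44 [262.8 204.2] [605.12  59.45  89.  ] 0.919517462302797
[616.03  62.31  92.82]
[-0.   -0.    0.01  0.    0.   -0.  ]
```

View pics/k.png

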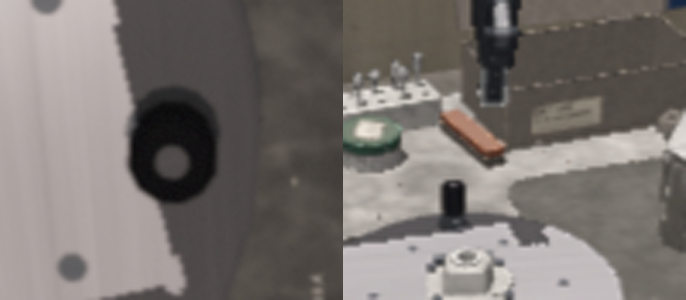

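The knob sits close above its bushing, at (172,150) in the crop, and stands still at about 0.82 rad. The gripper is clear. I'm handing in.

```bash
python3 -c "
from bench import ticket
print(ticket.finish_job())"
```

```text
the job is handed in; nothing more can be done
None
```

I handed the job in with the plunger snapped into the next hole at about 0.82 rad and the gripper lifted clear. A light 9 N push confirmed the table is blocked; the hand-in returned no verdict.

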